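Prove the saw stop, then run the board out to the gauge and hold it for the cut

TASK

Before the cut, test the saw's stop box: push its mushroom button right down, let it spring back up, then turn its round cap clockwise to its stop to reset it. Then, without lifting it, slide the pine board straight out along the support's middle line until its outer end is level with the gauge's pointer (not touching the gauge), and finish while still holding it there, flat on the support, because it would tip off if let go. Leave the other things alone.

Things in the scene. Friction and masses are not known exactly. Their poses are not given: they have to be found in the camera images.
- stop_top (a point): Centre of the top of the mushroom button on the stop box (a fixed grey box 85 x 75 x 55 mm high, by itself at the robot's left). The button: a black round cap 40 mm across, 16 mm thick, its top 94 mm above the bench, its underside 23 mm above the box; a white line on top lies along this point's x and turns with the cap; z up. It can be pinched across its rim from above at any angle.
- stop_button (a joint): How far the mushroom button is pressed, m: 0 up, 0.006 fully down. A spring pushes it back up when let go; about 1.5 N starts it and 5 N holds it fully down.
- stop_cap (a joint): How far the mushroom cap is turned, rad: grows clockwise seen from above, about 0 at first, 1.0 at its end stop. Light friction (0.05 N m); it stays where it is left.
- support: Fixed low dark wooden bench for sawing: top slab 330 x 150 x 24 mm on two legs, its flat top 90 mm above the work surface. The origin lies at work-surface level under the middle of its outer edge (a short edge); x points outward away from the slab (so the slab spans x from -330 to 0 mm), y spans -75 to 75 mm, z is up.
- board_center (a point): Centre (half-way up) of the loose pine board, 360 x 50 x 24 mm, 0.17 to 0.34 kg, flat on the support along it, its outer end 15 to 80 mm over the outer edge at first, perhaps a little askew. x along its length to the outer end, y across its width, z up. Hanging out by more than 180 mm it tips unless its inner part is held.
- board_end (a point): Middle of the outer end face of the board, 180 mm from its centre along +x, half-way up; same axes as board_center.
- board_tail (a point): Middle of the inner end face of the board (lying on the support), 180 mm from its centre along -x, half-way up; same axes.
- board: The same pine board; this origin is the centre of its underside, axes as board_center.
- gauge_tip (a point): Tip of the gauge's pointer, the mark: a flat upright steel blade, 5 mm thick, 10 mm high, pointing squarely at the board's path from the side, 102 mm above the bench (half-way up the board). The board's outer end face must come level with it in x (axes as the support's). The tip stands at y = -45 mm of the support, so a board on the middle line passes with 20 mm to spare. Fixed.
- gauge: The fixed gauge: origin at work-surface level on the support's middle line, right below the mark; axes as the support's. Its foot (60 x 50 mm) and 12 mm post, 112 mm high, stand at y = -105 mm, on the side away from the robot, 200 to 240 mm out from the support's outer edge.
- paint_tin: Bystander: closed paint tin, 84 mm across, 100 mm high; origin at the centre of its underside.
- screw_jar: Bystander: closed jar, 68 mm across, 90 mm high; origin at the centre of its underside.
- screwdriver: Bystander: a screwdriver lying on the bench between the robot and the support's outer side; origin under its middle.

How it is judged:
By the outcome, as a careful person would: the job done as asked, in the order asked, and still so for the second after the job is handed in, while the arm keeps its last pose, push and grip.
It also fails if it takes over 54 s, if anything falls off the work surface, if the arm or the gripper's body presses on something with over 40 N, if the wrist force passes 120 N, or if a joint passes its speed limit or range.

ROBOT

A 7-joint arm with a two-finger parallel gripper is mounted at the origin on the work surface. World frame = base frame: x ahead of the robot, y to its left, z up, the work surface at z = 0. Lengths are in m, angles in degrees, forces in N, time in s.
With the tool pointing down it reaches from about 0.425 to 0.875 m from the base axis. Payload 4.7 kg.
Tool frame: the origin (TCP) lies at the very end of the fingers, on their centre line; the grasp point (between the pads) lies 19 mm behind it; z points along the fingers, y is the line along which they close (so a half turn about z gives the same grasp; the last joint's range is limited). The gripper opens to 87 mm and grips with 3 to 60 N. Pads are 19 mm wide; open, the fingers measure 117 mm over their backs; the gripper's body (75 mm by 190 mm) begins 51 mm behind the grasp point.
Start: joints at [76.897, 18.392, -4.016, 83.108, 1.295, 78.541, -3.26], TCP at [0.156, -0.631, 0.198] pointing down, gripper open.
Joint ranges: [-163.93, 163.93], [-17.29, 119.83], [-79.2, 71.16], [3.27, 140.29], [-89.18, 269.18], [5.43, 117.66], [-154.24, 154.24]. Speed limits (degrees/s): [147.25, 147.25, 180, 180, 180, 180, 180].

INTERFACE

Orientations are given as [roll, pitch, yaw] about the fixed x, y, z axes, in that order (R = Rz(yaw) Ry(pitch) Rx(roll)).
In Python, from cell import telemetry, cams, env gives the robot as it stands.
- The arm moves only by the tool arm_command, never from a script. Its argument "series" is text: rows parted by semicolons, each of 5 numbers parted by spaces: the shift along the tool's x, y, z in mm, then the turn about the tool's z in rad, then the closure in counts, from 0 (fully open) to 255 (shut). A call has 1 to 20 rows; each row shifts and turns the commanded pose from where the row before left it, along the tool's axes as they then stand; what a row does not reach is not made up. A row lasts 1/12 s, in which the tool goes at most 41.7 mm and 7.16 degrees, less where a joint would pass 70% of its speed; a pose out of reach is approached as far as the arm can. A call is refused whole if a number of a shift passes 41.7 or a number of a turn 0.125, either way. A call with a gripper value outside its range is refused whole. The fingers move at their own pace and stop on an object; "squeeze" is the grip in N (left out, the last holds). Time passes only in rows, so rows that do not move let the fingers close. It gives the time, the measured TCP pose, the force, the opening and the grip force at its end, in the units of the state.
- telemetry.get_obs(): the state, without advancing time (a new reading comes with each control period).
- cams.read_camera(name): name is "side" or "top" or "wrist"; returns the picture (480x640x3 uint8, blue, green, red); there is no depth.
- cams.calibration(name): a dict with "K" (3x3 intrinsics, pixels), "origin" and "rotation" of the camera in the world; the wrist camera has in their place "hand_eye" (4x4, takes a point from camera to tool coordinates, whose origin is the TCP and whose axes are the flange's). Camera axes: x right, y down, z forward; pixel columns grow to the right and rows downward; lengths in m; the calibration is good to about 2 mm. The wrist camera is an equidistant fisheye: a pixel r from the principal point sees the ray r / f radians off the axis. A picture is of the moment at which its call begins: read the wrist's pose just before it. calibration takes no time and is no camera call.
- env.sign_off(): hands the job in; it is judged then, once.
The state is a dict: "time_s": time; "qpos": joint angles; "joint_velocities": joint speeds; "effort": joint torques, N m; "tool_pos": TCP position; "tool_rot": TCP orientation; "force": force on the tool from outside, world axes, zero at the start; "wrist_torque": the same for the moment, N m; "grip_width": finger opening in m; "grasp_force": force on a finger pad.
Only numpy, scipy, OpenCV 4.12 (cv2) and the standard library are available. Lean on these libraries where they do the work, as an engineer would, in place of code of your own. Each camera call takes 0.05 s, during which the arm holds its last target. There are 200 camera calls.

## Working session

There is one attempt and no reset: what is moved stays moved. The work goes in short steps, Python scripts to look and compute and a tool call to move; the robot and the scene stay as the last step left them, time stands still between calls to the robot, and variables do not carry over. Pictures are saved under pics/ and viewed, at most 10 in all, crops included, and the job is handed in when it is done.

Besides the shell and the picture viewer there is one more tool, called after ">>>" in YAML: its name, and indented under it one key for each argument. arm_command: Moves the arm, as the interface text tells. Its arguments: {"type":"object","properties":{"series":{"type":"string"},"squeeze":{"type":"number"}},"required":["series"]}

```bash
mkdir -p pics; ls; python3 - <<'E'
from cell import telemetry,cams,env
import cv2,numpy as np
np.set_printoptions(precision=4,suppress=True)
o=telemetry.get_obs();print(o)
for n in("top","side","wrist"):
    im=cams.read_camera(n);cv2.imwrite(f"pics/{n}0.png",im);c=cams.calibration(n);print(n,c)
E
```

```text
pics
{'time_s': 0.0, 'qpos': array([76.8967, 18.4387, -4.0149, 83.1748,  1.2958, 78.5402, -3.2594]), 'joint_velocities': array([ 0.0429,  0.0669, -0.0188,  0.0189,  0.0801, -0.0977,  0.1357]), 'effort': array([ -0.0001, -49.1288,  -0.4035, -31.2538,  -0.0635,   0.0436,
         0.0002]), 'tool_pos': array([ 0.1561, -0.6304,  0.1972]), 'tool_rot': array([-179.8916,    0.0068,   13.9131]), 'force': array([-0.7453, -0.6304,  0.0221]), 'wrist_torque': array([ 0.0252, -0.0053, -0.0107]), 'grasp_force': 0.0, 'grip_width': 0.08720767660540311}
top {'K': array([[535.7493,   0.    , 321.4519],
       [  0.    , 535.7493, 236.3838],
       [  0.    ,   0.    ,   1.    ]]), 'origin': array([0.3889, 0.006 , 1.2403]), 'rotation': array([-169.9872,    1.3195,  -88.4148])}
side {'K': array([[542.9619,   0.    , 321.4467],
       [  0.    , 542.9619, 241.7487],
       [  0.    ,   0.    ,   1.    ]]), 'origin': array([ 0.5473, -1.0033,  0.8592]), 'rotation': array([-126.2665,    0.5491,   -2.7248])}
wrist {'K': array([[371.6483,   0.    , 313.0313],
       [  0.    , 371.6483, 244.4207],
       [  0.    ,   0.    ,   1.    ]]), 'hand_eye': array([[ 0.0002, -0.9629, -0.2697,  0.0738],
       [ 1.    ,  0.0003, -0.0006, -0.0003],
       [ 0.0007, -0.2697,  0.9629, -0.1873],
       [ 0.    ,  0.    ,  0.    ,  1.    ]])}
```

View pics/top0.png

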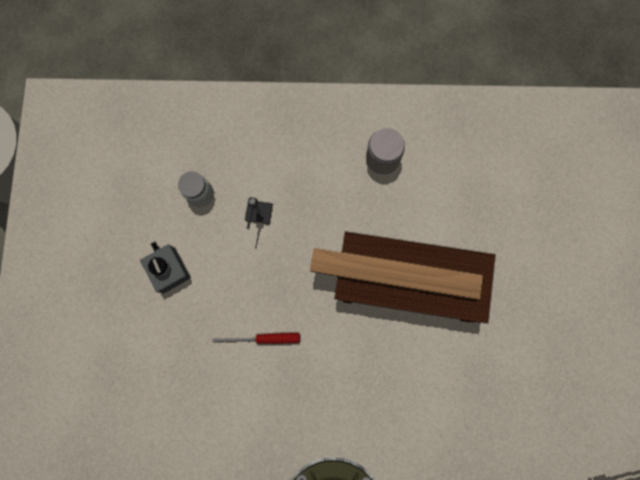

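View pics/side0.png

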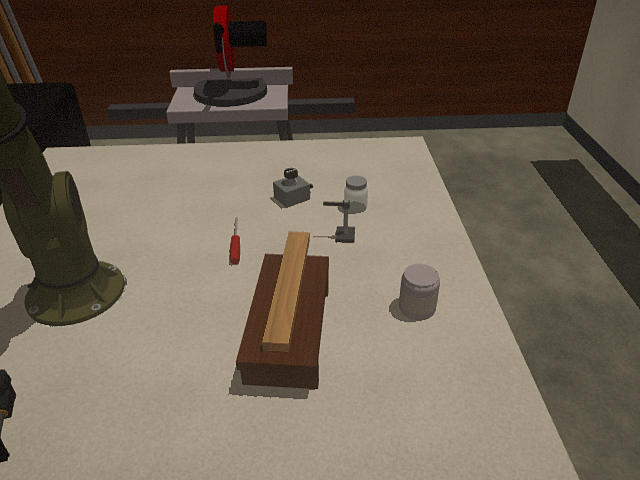

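The top view shows the stop box near (160,267), the gauge near (255,212) with its pointer toward the robot, and the board from (312,262) to (481,285) on the support. The side view agrees. I'll zoom in to measure.

```bash
cat > h.py <<'E'
import numpy as np,cv2
from scipy.spatial.transform import Rotation as R
from cell import telemetry,cams
def rot(e): return R.from_euler('xyz',e,degrees=True)
def pt(cam,u,v,z):
    "world point at height z seen at pixel"
    c=cams.calibration(cam);d=rot(c["rotation"]).apply(np.linalg.inv(c["K"])@[u,v,1])
    o=np.array(c["origin"]);return o+d*(z-o[2])/d[2]
def proj(cam,p):
    c=cams.calibration(cam);q=rot(c["rotation"]).inv().apply(np.array(p)-c["origin"]);q=c["K"]@q;return q[:2]/q[2]
def wpt(u,v,z,o):
    "wrist fisheye"
    c=cams.calibration("wrist");K=c["K"];a=np.array([u-K[0,2],v-K[1,2]]);r=np.linalg.norm(a);t=r/K[0,0]
    d=np.r_[a/max(r,1e-9)*np.sin(t),np.cos(t)];H=c["hand_eye"];Rt=rot(o["tool_rot"])
    d=Rt.apply(H[:3,:3]@d);s=Rt.apply(H[:3,3])+o["tool_pos"];return s+d*(z-s[2])/d[2]
def wproj(p,o):
    c=cams.calibration("wrist");K=c["K"];H=c["hand_eye"];q=rot(o["tool_rot"]).inv().apply(np.array(p)-o["tool_pos"])
    q=H[:3,:3].T@(q-H[:3,3]);t=np.arctan2(np.hypot(q[0],q[1]),q[2]);a=q[:2]/np.hypot(q[0],q[1]);return K[:2,2]+K[0,0]*t*a
E
python3 - <<'E'
from h import *
np.set_printoptions(precision=4,suppress=True)
im=cv2.imread("pics/top0.png")
a=cv2.resize(im[195:305,135:275],None,fx=5.6,fy=5.4,interpolation=cv2.INTER_CUBIC)
cv2.imwrite("pics/crop1.png",a)
for n,p,z in[("cap",(158,267),.094),("post",(253,202),.112),("tip",(248,228),.102),
 ("bend1",(314,249),.114),("bend2",(311.5,272),.114),("btail1",(482,275),.114),("btail2",(480,298),.114),
 ("s1",(346,233),.09),("s2",(336,300),.09),("s3",(495,252),.09),("s4",(490,321),.09),("sd1",(213,340),.01),("sd2",(300,338),.02)]:print(n,pt("top",*p,z))
E
```

```text
cap [0.5148 0.3903 0.094 ]
post [0.6596 0.1881 0.112 ]
tip [0.6039 0.1977 0.102 ]
bend1 [0.5594 0.0525 0.114 ]
bend2 [0.5102 0.0563 0.114 ]
btail1 [ 0.5129 -0.301   0.114 ]
btail2 [ 0.4648 -0.2958  0.114 ]
s1 [ 0.6    -0.0152  0.09  ]
s2 [0.4541 0.0032 0.09  ]
s3 [ 0.5659 -0.3366  0.09  ]
s4 [ 0.4187 -0.322   0.09  ]
sd1 [0.3612 0.2795 0.01  ]
sd2 [0.3713 0.0817 0.02  ]
```

View pics/crop1.png

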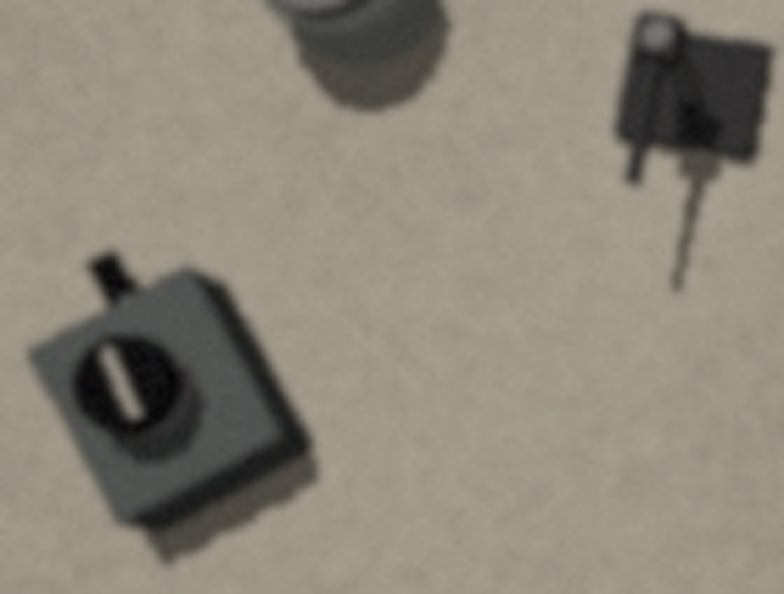

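The crop shows the cap centre at (157.9,266.5), the pointer tip at (248.2,228.7) and the post top at (252.3,201.7). The sizes agree: pointer length about 57 mm, support width 147 mm. I'll set out and look at the board with the wrist camera on the way.

>>> arm_command:
  series: "29 -13.5 0 0 0;29 -13.5 0 0 0;29 -13.5 0 0 0;29 -13.5 0 0 0;29 -13.5 0 0 0;29 -13.5 0 0 0;29 -13.5 0 0 0;29 -13.5 0 0 0;29 -13.5 0 0 0;29 -13.5 0 0 0;29 -13.5 0 0 0;29 -13.5 0 0 0;29 -13.5 0 0 0;29 -13.5 0 0 0;2.3 -30 0 0 0;2.3 -30 0 0 0;2.3 -30 0 0 0;2.3 -30 0 0 0;2.3 -30 0 0 0;2.3 -30 0 0 0"

```text
time_s: 1.82
tool_pos: [0.4744, -0.1704, 0.1979]
tool_rot: [-180.0, 0.0, 13.9]
force: [-0.0, -0.5, 0.6]
grip_width: 0.0868
grasp_force: 0.0
```

>>> arm_command:
  series: "2.3 -30 0 0 0;2.3 -30 0 0 0;2.3 -30 0 0 0;0 0 0 0 0;0 0 0 0 0;0 0 0 0 0"

```text
time_s: 2.32
tool_pos: [0.46, -0.0835, 0.1982]
tool_rot: [180.0, 0.0, 13.9]
force: [1.1, -0.7, -0.8]
grip_width: 0.0869
grasp_force: 0.0
```

```bash
python3 - <<'E'
from h import *
np.set_printoptions(precision=4,suppress=True)
o=telemetry.get_obs();im=cams.read_camera("wrist");cv2.imwrite("pics/w1.png",im);np.save("w1.npy",[o["tool_pos"],o["tool_rot"]])
print(o["time_s"],o["tool_pos"],o["tool_rot"],o["qpos"],o["force"])
E
```

```text
2.3167 [ 0.46   -0.0835  0.1982] [179.9526   0.0154  13.9053] [ 38.062   -3.1783 -29.7117 106.9443  -1.5729  75.8182 -67.3212] [ 1.1281 -0.6621 -0.761 ]
```

View pics/w1.png

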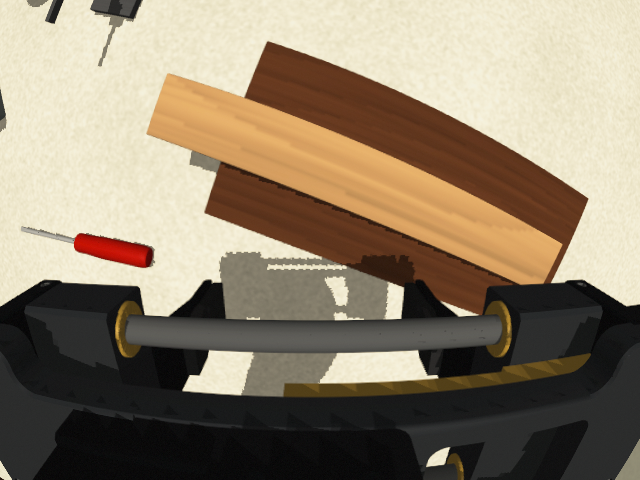

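The wrist view shows the support's outer corners at (267,42) and (205,213), its inner far corner at (588,200), the board's outer end at (168,74)–(148,134) and its tail at (562,243). The pointer tip is at (51,21).

```bash
python3 - <<'E'
from h import *
np.set_printoptions(precision=4,suppress=True)
a=np.load("w1.npy");o=dict(tool_pos=a[0],tool_rot=a[1])
P={n:wpt(*p,z,o) for n,p,z in[("b1",(168,74),.114),("b2",(148,134),.114),("t1",(562,243),.114),("s1",(267,42),.09),("s2",(205,213),.09),("s3",(588,200),.09),("tip",(51,21),.102),("sdh",(115,250),.015)]}
for k,v in P.items():print(k,v)
ang=lambda v:np.degrees(np.arctan2(v[1],v[0]))
print("yaw support: end edge",ang(P["s1"]-P["s2"])+90,"long",ang(P["s1"]-P["s3"]),np.linalg.norm(P["s1"]-P["s3"]),np.linalg.norm(P["s1"]-P["s2"]))
print("yaw board",ang(P["b1"]-P["t1"]),np.linalg.norm(P["b1"]-P["t1"]),np.linalg.norm(P["b1"]-P["b2"]))
for yaw in(83.9,85):
  c=np.radians(yaw);x=np.array([np.cos(c),np.sin(c),0]);y=np.array([-x[1],x[0],0]);O=(P["s1"]+P["s2"])/2
  for k,v in P.items():print(yaw,k,(v-O)@x,(v-O)@y)
dp=np.array([.515,.390,.17])-o["tool_pos"];print(rot(o["tool_rot"]).inv().apply(dp))
E
```

```text
b1 [0.5611 0.0548 0.114 ]
b2 [0.5128 0.0608 0.114 ]
t1 [ 0.5126 -0.2999  0.114 ]
s1 [ 0.6034 -0.0101  0.09  ]
s2 [0.4559 0.0085 0.09  ]
s3 [ 0.5603 -0.3371  0.09  ]
tip [0.6031 0.1997 0.102 ]
sdh [0.3694 0.1294 0.015 ]
yaw support: end edge 82.82319666175773 long 82.49015061744922 0.32986692124799166 0.14872539753437125
yaw board 82.21782713984904 0.35801975948648096 0.04867126298298714
83.9 b1 0.05865770755724789 -0.025328874417640264
83.9 b2 0.05947933358850777 0.023335453082324743
83.9 t1 -0.2992077605065771 -0.01481911941492393
83.9 s1 -0.0013974727156731738 -0.07434956649468873
83.9 s2 0.0013974727156731738 0.07434956649468873
83.9 s3 -0.33116453500559057 -0.06623351066032705
83.9 tip 0.2072263065106778 -0.05167085291085026
83.9 sdh 0.11243439145709695 0.17315382562136017
85 b1 0.058160648045091336 -0.026450284575240804
85 b2 0.059916353284733326 0.022189301560648432
85 t1 -0.2994371093345879 -0.009072364682982725
85 s1 -0.00282453669861502 -0.07430903686885847
85 s2 0.00282453669861502 0.07430903686885847
85 s3 -0.3323750194018786 -0.0598637925415816
85 tip 0.20619616899181256 -0.05563954568193364
85 sdh 0.11573778175529306 0.17096346271646548
[ 0.1672 -0.4464  0.0278]
```

>>> arm_command:
  series: "9.3 -24.8 1.5 0 255;9.3 -24.8 1.5 0 255;9.3 -24.8 1.5 0 255;9.3 -24.8 1.5 0 255;9.3 -24.8 1.5 0 255;9.3 -24.8 1.5 0 255;9.3 -24.8 1.5 0 255;9.3 -24.8 1.5 0 255;9.3 -24.8 1.5 0 255;9.3 -24.8 1.5 0 255;9.3 -24.8 1.5 0 255;9.3 -24.8 1.5 0 255;9.3 -24.8 1.5 0 255;9.3 -24.8 1.5 0 255;9.3 -24.8 1.5 0 255;9.3 -24.8 1.5 0 255;9.3 -24.8 1.5 0 255;9.3 -24.8 1.5 0 255"
  squeeze: 20

```text
time_s: 3.87
tool_pos: [0.5169, 0.3902, 0.1699]
tool_rot: [180.0, 0.1, 13.7]
force: [0.6, 0.9, -0.2]
grip_width: 0.0003
grasp_force: 0.0
```

>>> arm_command:
  series: "0 0 0 -0.12 255;0 0 0 -0.12 255;0 0 0 -0.12 255;0 0 0 -0.12 255;0 0 0 -0.12 255;0 0 0 -0.12 255;0 0 0 -0.12 255;0 0 0 -0.12 255;0 0 0 -0.12 255;0 0 0 -0.12 255;0 0 0 -0.12 255;0 0 0 -0.12 255;0 0 0 0 255;0 0 0 0 255;0 0 0 0 255"

```text
time_s: 5.12
tool_pos: [0.516, 0.3899, 0.1706]
tool_rot: [-180.0, 0.0, 96.2]
force: [-1.1, 0.2, 0.1]
grip_width: 0.0007
grasp_force: 0.0
```

```bash
python3 - <<'E'
from h import *
np.set_printoptions(precision=4,suppress=True)
o=telemetry.get_obs();im=cams.read_camera("wrist");cv2.imwrite("pics/w2.png",im);np.save("w2.npy",[o["tool_pos"],o["tool_rot"]])
print(o["time_s"],o["tool_pos"],o["tool_rot"],o["qpos"],o["force"],wproj([.515,.390,.094],o))
E
```

```text
5.1167 [0.516  0.3899 0.1706] [-179.957     0.0169   96.1555] [  5.6307  32.4549 -64.1089  84.1536  29.1903  81.5772 -53.006 ] [-1.1045  0.2456  0.0776] [311.877  244.5194]
```

View pics/w2.png

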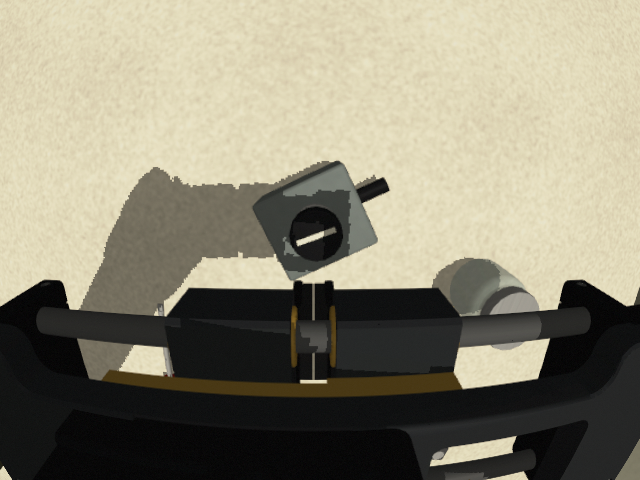

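The cap is centred at (316,235) in the wrist view, about 10 px from where I predicted it.

```bash
python3 - <<'E'
from h import *
a=np.load("w2.npy");o=dict(tool_pos=a[0],tool_rot=a[1])
p=wpt(316,235,.094,o);print(p, rot(a[1]).inv().apply(p-a[0]))
E
```

```text
[0.51723095 0.39752647 0.094     ] [0.00747371 0.00211774 0.07662493]
```

>>> arm_command:
  series: "3 1 15 0 255;3 1 15 0 255;0 0 15 0 255;0 0 15 0 255;0 0 8 0 255;0 0 0 0 255;0 0 2 0 255;0 0 2 0 255;0 0 2 0 255;0 0 2 0 255;0 0 2 0 255;0 0 0 0 255;0 0 0 0 255"

```text
time_s: 6.25
tool_pos: [0.5166, 0.3969, 0.0932]
tool_rot: [180.0, 0.0, 96.4]
force: [0.9, 0.7, -0.6]
grip_width: 0.0003
grasp_force: 0.0
```

>>> arm_command:
  series: "0 0 1 0 255;0 0 1 0 255;0 0 1 0 255;0 0 1 0 255;0 0 1 0 255;0 0 0 0 255;0 0 0 0 255"

```text
time_s: 6.83
tool_pos: [0.5165, 0.3969, 0.0881]
tool_rot: [-180.0, 0.0, 96.4]
force: [-0.5, 0.0, -0.0]
grip_width: 0.0003
grasp_force: 0.0
```

>>> arm_command:
  series: "0 0 1 0 255;0 0 1 0 255;0 0 1 0 255;0 0 0 0 255;0 0 0 0 255"

```text
time_s: 7.25
tool_pos: [0.5165, 0.3968, 0.0851]
tool_rot: [-180.0, 0.0, 96.4]
force: [0.8, -0.0, 0.3]
grip_width: 0.0005
grasp_force: 0.0
```

```bash
python3 - <<'E'
from h import *
o=telemetry.get_obs();im=cams.read_camera("wrist");cv2.imwrite("pics/w3.png",cv2.resize(im[150:350,190:450],None,fx=3,fy=3));np.save("w3.npy",[o["tool_pos"],o["tool_rot"]])
print(o["force"])
E
```

```text
[ 0.75069157 -0.00435659  0.28999984]
```

View pics/w3.png

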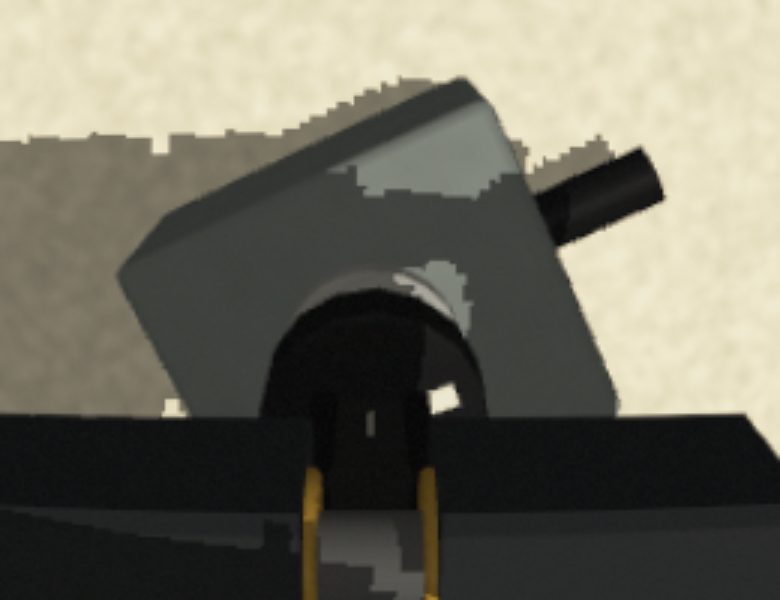

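The crop shows the fingertips over the cap, whose widest row is at about (314,283) in full-picture pixels. No force shows, so I'll check the geometry.

```bash
python3 - <<'E'
from h import *
a=np.load("w3.npy");o=dict(tool_pos=a[0],tool_rot=a[1])
for z in(.094,.088):print(wpt(314,283,z,o))
print(wproj(a[0],o),wproj([.5165,.3969,.094],o),wpt(314,246.5,.088,o))
t=telemetry.get_obs();print(t["wrist_torque"],t["effort"])
E
```

```text
[0.51647859 0.40047343 0.094     ]
[0.51676413 0.39811437 0.088     ]
[313.22574369 283.15054606] [313.26373571 289.35409632] [0.51448326 0.41821749 0.088     ]
[-0.02798839 -0.1310537  -0.03217121] [ 9.39162128e-03 -4.70432138e+01 -1.64280671e+01 -2.57538217e+01
 -5.72984596e-02 -3.73882160e-02 -2.07612266e-04]
```

>>> arm_command:
  series: "0 0 1 0 255;0 0 1 0 255;0 0 0 0 255;0 0 0 0 255"

```text
time_s: 7.63
tool_pos: [0.5165, 0.3968, 0.0831]
tool_rot: [-180.0, 0.0, 96.4]
force: [0.4, 0.3, 0.4]
grip_width: 0.0005
grasp_force: 0.0
```

>>> arm_command:
  series: "0 0 1 0 255;0 0 1 0 255;0 0 0 0 255;0 0 0 0 255"

```text
time_s: 7.97
tool_pos: [0.5165, 0.3968, 0.0811]
tool_rot: [-180.0, 0.0, 96.4]
force: [0.5, -0.2, -0.6]
grip_width: 0.0007
grasp_force: 0.0
```

```bash
python3 - <<'E'
from h import *
im=cams.read_camera("side");cv2.imwrite("pics/s4.png",cv2.resize(im[110:220,240:380],None,fx=5.5,fy=5.4,interpolation=cv2.INTER_CUBIC))
print(proj("side",[.5165,.3968,.094]),proj("side",[.5165,.3968,.081]),proj("side",[.5165,.3968,.055]))
E
```

```text
[290.5112343  170.00131026] [290.70371551 173.93404883] [291.08313686 181.68631173]
```

View pics/s4.png

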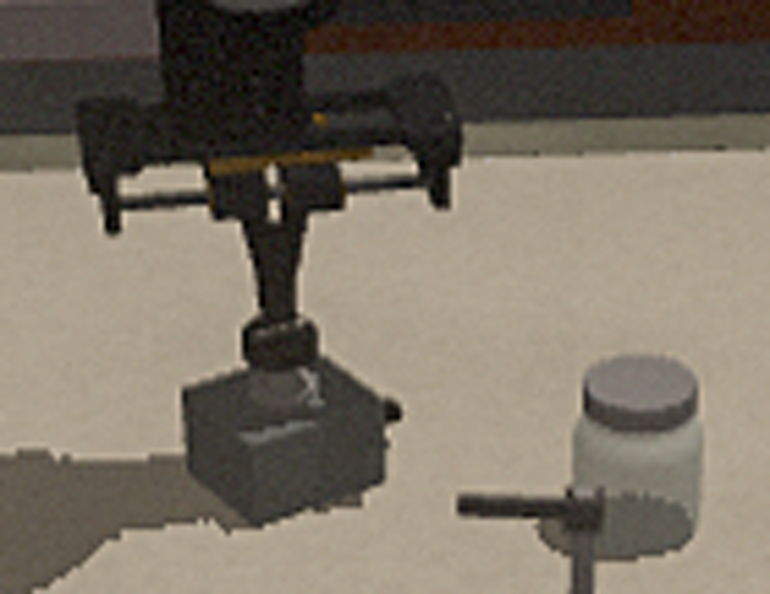

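>>> arm_command:
  series: "0 0 1 0 255;0 0 1 0 255;0 0 0 0 255;0 0 0 0 255"

```text
time_s: 8.35
tool_pos: [0.5165, 0.3968, 0.0791]
tool_rot: [-180.0, 0.0, 96.4]
force: [-0.4, -0.8, 0.8]
grip_width: 0.0005
grasp_force: 0.0
```

```bash
python3 - <<'E'
from h import *
import cv2
o=telemetry.get_obs();print(o["force"],o["wrist_torque"],o["effort"],o["tool_pos"])
im=cams.read_camera("wrist")
im2=cams.read_camera("side")
f=lambda a,g:(255*(a/255.)**g).astype(np.uint8)
A=cv2.resize(f(im[220:320,240:390],.4),(800,300),interpolation=cv2.INTER_NEAREST) if 0 else cv2.resize(f(im[220:310,250:384],.4),None,fx=5.9,fy=3.3,interpolation=cv2.INTER_CUBIC)
B=cv2.resize(f(im2[150:200,260:340],.4),(480,300),interpolation=cv2.INTER_CUBIC)
c=np.zeros((600,800,3),np.uint8);c[:A.shape[0],:A.shape[1]]=A[:,:800];c[300:,:480]=B
cv2.imwrite("pics/c5.png",c)
E
```

```text
[-0.37018533 -0.7899992   0.78927167] [-0.02421108 -0.12494484 -0.05325372] [-3.79971316e-03 -4.72298670e+01 -1.65183610e+01 -2.56093955e+01
 -5.68926777e-02 -4.06760559e-02 -1.03094582e-03] [0.51650014 0.3968228  0.07907523]
```

View pics/c5.png

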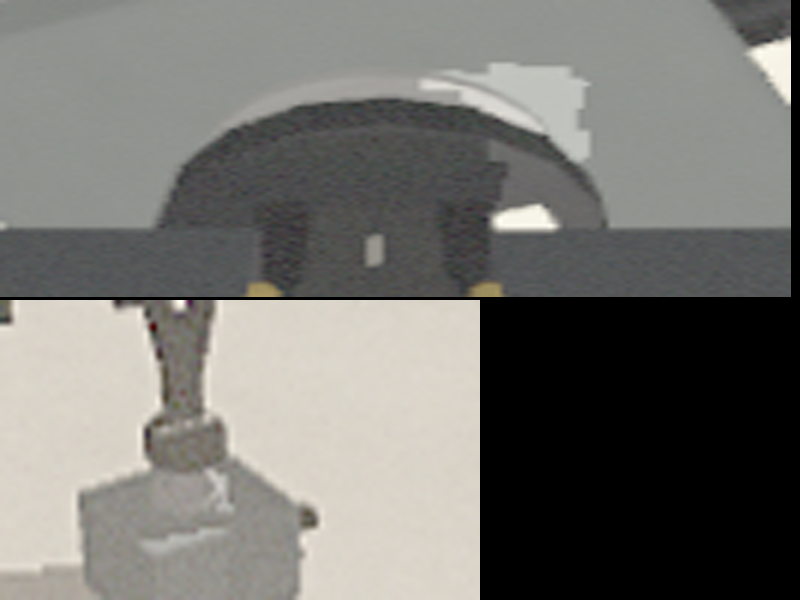

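Both views show the fingertips over the cap, in line with it. I'll check from the side pictures whether the cap has moved down.

```bash
python3 - <<'E'
from h import *
a=cv2.imread("pics/side0.png");b=cams.read_camera("side")
for n,i in(("0",a),("now",b)):
    g=cv2.cvtColor(i,cv2.COLOR_BGR2GRAY)
    print(n)
    for c in(287,290,293,296):print(c,g[160:192,c])
c=np.zeros((600,800,3),np.uint8)
f=lambda a,g:(255*(a/255.)**g).astype(np.uint8)
for k,i in enumerate((a,b)):c[:600,k*400:k*400+400]=cv2.resize(f(i[155:200,275:305],.4),(400,600),interpolation=cv2.INTER_CUBIC)
cv2.imwrite("pics/c6.png",c)
E
```

```text
0
287 [156 157 158 156 156 156 155 165 119  50  20 177 109  39  41  38  40  34
  56  64  61  64  72  68  64  47  96 102  98  93  97 100]
290 [154 155 159 156 152 157 156 142  70  19 101  65  31  40  42  37  49  33
  41  68  73  72  68  71  66  65  93  99  96  99  97  65]
293 [156 159 158 156 156 157 158 169  86  91  87  51  46  36  41  41  30  29
  48  63  66  65  70  69  69  92 102 100  99  98  73  56]
296 [157 158 160 157 157 157 156 156 167 103  36  38  36  28  31  36  28  70
  94 119 129 132  94  73  96 101 100 101  98  69  62  67]
now
287 [ 25  17  24  15  19  17  10  36  55  40  27  97  56  36  43  39  37  36
  49  62  52  71  72  74  77  66  58  57  61 102 106 103]
290 [ 37  31  36  35  36  38  40  39  38  35  62  50  39  39  38  33  39  40
  41  76  72  76  71  73  81  69  67  63  56 104 100  69]
293 [ 32  36  60  61  63  61  46  45  28  59  62  42  37  38  35  45  34  39
  46  67  69  71  66  74  76  67  58  58 101 106  71  63]
296 [164 165 162 165 160 163 162 163 175 105  35  29  31  26  35  31  37  45
  53 114 139 141  94  78 104  73  59  54 101  70  62  70]
```

View pics/c6.png

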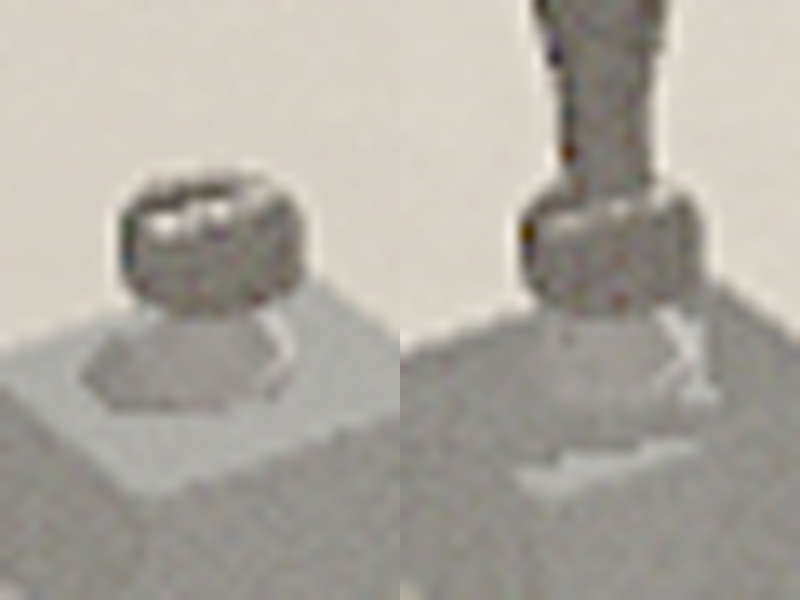

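The cap hasn't moved, and the fingertips still seem to hover over it: they look about 15–20 mm shorter than the stated TCP. I'll keep lowering in small steps and watch the force.

>>> arm_command:
  series: "0 0 1 0 255;0 0 1 0 255;0 0 0 0 255;0 0 0 0 255"

```text
time_s: 8.83
tool_pos: [0.5165, 0.3968, 0.0771]
tool_rot: [-180.0, 0.0, 96.4]
force: [1.0, 0.2, -0.7]
grip_width: 0.0004
grasp_force: 0.0
```

>>> arm_command:
  series: "0 0 1 0 255;0 0 1 0 255;0 0 0 0 255;0 0 0 0 255"

```text
time_s: 9.17
tool_pos: [0.5165, 0.3968, 0.0751]
tool_rot: [-180.0, 0.0, 96.4]
force: [0.3, 0.3, -1.1]
grip_width: 0.0007
grasp_force: 0.0
```

>>> arm_command:
  series: "0 0 1 0 255;0 0 1 0 255;0 0 0 0 255;0 0 0 0 255"

```text
time_s: 9.5
tool_pos: [0.5165, 0.3968, 0.0731]
tool_rot: [-180.0, 0.0, 96.4]
force: [-0.7, -0.2, 0.2]
grip_width: 0.0006
grasp_force: 0.0
```

>>> arm_command:
  series: "0 0 1 0 255;0 0 1 0 255;0 0 0 0 255;0 0 0 0 255"

```text
time_s: 9.83
tool_pos: [0.5165, 0.3968, 0.0711]
tool_rot: [-180.0, 0.0, 96.4]
force: [-1.2, -0.2, 1.1]
grip_width: 0.0004
grasp_force: 0.0
```

>>> arm_command:
  series: "0 0 1 0 255;0 0 1 0 255;0 0 0 0 255;0 0 0 0 255"

```text
time_s: 10.17
tool_pos: [0.5166, 0.397, 0.0694]
tool_rot: [180.0, -0.0, 96.4]
force: [-0.8, -0.6, 1.9]
grip_width: 0.0004
grasp_force: 0.9
```

```bash
python3 - <<'E'
from h import *
print(telemetry.get_obs()["force"],telemetry.get_obs()["wrist_torque"])
b=cams.read_camera("side");w=cams.read_camera("wrist");cv2.imwrite("pics/raw_s7.png",b);cv2.imwrite("pics/raw_w7.png",w)
g=cv2.cvtColor(b,cv2.COLOR_BGR2GRAY)
for c in(287,290,293,296):print(c,g[160:192,c])
a=cv2.imread("pics/w3.png");
gw=cv2.cvtColor(w,cv2.COLOR_BGR2GRAY);print("wrist col 300",gw[236:300,300]);print("wrist col 340",gw[236:300,340])
a=cv2.cvtColor(a,cv2.COLOR_BGR2GRAY)[1::3,1::3];print("before col300",a[86:150,110])
E
```

```text
[-0.77092462 -0.63065287  1.93035623] [-0.10408791 -0.12884576 -0.0479591 ]
287 [ 33  24  27  23   0  20  19  11  19  28  24  39  62  46  37  44  33  39
  33  68  67  72  70  75  79  62  57  62  55 101 106 103]
290 [ 34  36  36  31  38  34  29  38  36  33  32  40  34  26  36  37  44  40
  32  72  76  76  75  70  76  68  60  51  53 101 103  70]
293 [27 32 27 32 33 39 43 46 42 28 32 38 40 28 30 37 33 38 42 67 71 69 66 71
 75 67 55 59 58 91 69 64]
296 [169 165 167 164 161 163 162 162 173 123  54  29  28  30  35  34  28  36
  46 118 134 139  99  76 106  71  60  57  95  79  55  68]
wrist col 300 [66 66 65 66 66 64 65 65 65 65 66 67 68 69 73 80 85 85 84 83 61 32 11 10
 11 11  9  9  9 11 12 15 15 13 14 13 14 12 14 15 12 15 13 13  7  7 13  9
  9  9  8  9  6 10 12  7 11 12  8  9  8  7  8  7]
wrist col 340 [ 64  65  64  65  65  64  65  65  77 130 129 127 129 127 128 128 127 128
 127 126 127 118 105 105 130 155 158 140  83  28  13  11  12  10  13  13
  14  17  19  17  16  19  17  18  20  25  28  29  28  28  28  27  27  19
  19  18  16  17  16  16  17  19  18  16]
before col300 [66 65 66 66 66 67 69 75 86 85 85 83 62 32  7 11 10 12 11 12 12 16 16 14
 14 13 13 13 14 14 15  9 11 14 14 13 15 11 13 14 12 14 13 11 12  6  8  9
 11  9 10  9 11  8  7  7  7  8  7  8  8  8  9  9]
```

Contact at last: Fz is 1.9 N at a TCP reading of 0.0694, so the real fingertips sit about 24 mm behind the reported TCP. Now I'll press the button.

>>> arm_command:
  series: "0 0 1 0 255;0 0 1 0 255;0 0 1 0 255;0 0 1 0 255;0 0 0 0 255;0 0 0 0 255"

```text
time_s: 10.77
tool_pos: [0.5166, 0.397, 0.0654]
tool_rot: [180.0, -0.0, 96.4]
force: [-0.6, -0.7, 3.8]
grip_width: 0.0007
grasp_force: 2.1
```

>>> arm_command:
  series: "0 0 1 0 255;0 0 1 0 255;0 0 0 0 255;0 0 0 0 255"

```text
time_s: 11.1
tool_pos: [0.5167, 0.3971, 0.0641]
tool_rot: [180.0, 0.0, 96.4]
force: [-0.2, -2.1, 8.6]
grip_width: 0.0004
grasp_force: 4.3
```

>>> arm_command:
  series: "0 0 1 0 255;0 0 0 0 255;0 0 0 0 255"

```text
time_s: 11.35
tool_pos: [0.5168, 0.3971, 0.064]
tool_rot: [179.9, 0.0, 96.4]
force: [-2.4, -3.3, 12.5]
grip_width: 0.0005
grasp_force: 6.5
```

Bottomed out at 12.5 N. I'll retract, open, straddle the cap and pinch it.

>>> arm_command:
  series: "0 0 -5 0 255;0 0 -15 0 255;0 0 -20 0 0;0 0 0 0 0;0 0 0 0 0;0 0 0 0 0;0 0 0 0 0;0 0 0 0 0;0 0 0 0 0;0 0 0 0 0;0 0 0 0 0"
  squeeze: 15

```text
time_s: 12.27
tool_pos: [0.5164, 0.3968, 0.1019]
tool_rot: [-180.0, 0.0, 96.4]
force: [0.3, 0.2, -0.4]
grip_width: 0.0522
grasp_force: 0.0
```

>>> arm_command:
  series: "0 0 10 0 0;0 0 10 0 0;0 0 10 0 0;0 0 10 0 0;0 0 10 0 0;0 0 1 0 0;0 0 0 0 0;0 0 0 0 0"

```text
time_s: 12.93
tool_pos: [0.5165, 0.3971, 0.0512]
tool_rot: [-180.0, -0.0, 96.4]
force: [-0.5, 0.1, -0.2]
grip_width: 0.0868
grasp_force: 0.0
```

>>> arm_command:
  series: "0 0 0 0 255;0 0 0 0 255;0 0 0 0 255;0 0 0 0 255;0 0 0 0 255;0 0 0 0 255;0 0 0 0 255;0 0 0 0 255;0 0 0 0 255;0 0 0 0 255"

```text
time_s: 13.77
tool_pos: [0.5171, 0.3969, 0.0512]
tool_rot: [180.0, -0.0, 96.4]
force: [1.4, 0.2, 0.0]
grip_width: 0.0392
grasp_force: 15.0
```

>>> arm_command:
  series: "0 0 0 0.1 255;0 0 0 0.1 255;0 0 0 0.1 255;0 0 0 0.1 255;0 0 0 0.1 255;0 0 0 0.1 255;0 0 0 0.1 255;0 0 0 0.1 255;0 0 0 0.1 255;0 0 0 0 255"

```text
time_s: 14.6
tool_pos: [0.5174, 0.3969, 0.0513]
tool_rot: [179.9, -0.1, 44.7]
force: [3.5, 0.2, -1.8]
grip_width: 0.0396
grasp_force: 15.0
```

```bash
python3 -c "
from h import *
o=telemetry.get_obs();print(o['force'],o['wrist_torque'],o['tool_rot'],o['qpos'])"
```

```text
[ 3.46874638  0.22741203 -1.7656406 ] [ 0.18687905 -0.62267259 -0.06365124] [ 1.79942703e+02 -6.84932632e-02  4.46853221e+01] [  -3.0273442    33.57268321  -49.75817972   90.975075     27.1183104
   68.1468426  -103.65626816]
```

>>> arm_command:
  series: "0 0 0 0.05 255;0 0 0 0.05 255;0 0 0 0.05 255;0 0 0 0 255"

```text
time_s: 14.93
tool_pos: [0.517, 0.3965, 0.0513]
tool_rot: [179.9, -0.0, 36.4]
force: [1.9, -1.1, -0.1]
grip_width: 0.0395
grasp_force: 15.0
```

```bash
python3 -c "
from h import *
o=telemetry.get_obs();print(o['force'],o['wrist_torque'],o['tool_rot'],o['qpos'])"
```

```text
[ 1.91594917 -1.09772932 -0.14635248] [-0.16492441 -0.4840559   0.31501917] [ 1.79928998e+02 -1.58132757e-02  3.63735656e+01] [  -4.048039     32.92103672  -48.16730563   91.0182652    26.00759529
   67.84196449 -111.26064161]
```

>>> arm_command:
  series: "0 0 0 0.05 255;0 0 0 0.05 255;0 0 0 0 255;0 0 0 0 255"

```text
time_s: 15.27
tool_pos: [0.5171, 0.3966, 0.0513]
tool_rot: [180.0, -0.0, 30.7]
force: [4.4, -0.4, -0.2]
grip_width: 0.039
grasp_force: 15.0
```

```bash
python3 -c "
from h import *
o=telemetry.get_obs();print(o['force'],o['wrist_torque'],o['tool_rot'],o['qpos'])"
```

```text
[ 4.3966711  -0.35888109 -0.16237272] [-0.25426629 -0.64533269  0.31325859] [ 1.79951704e+02 -3.36635362e-02  3.07263697e+01] [  -4.74852137   32.50293627  -47.07966218   91.03325834   25.25229679
   67.59141528 -116.41301154]
```

The torque levelled off at 0.31 N m and the fingers slip, so the cap is at its stop. I'll release, lift, turn and travel to the board's tail.

>>> arm_command:
  series: "0 0 0 0 0;0 0 0 0 0;0 0 0 0 0;0 0 0 0 0;0 0 0 0 0;0 0 -20 0 0;0 0 -30 0 0;0 0 -30 0 0;0 0 0 -0.112 0;0 0 0 -0.112 0;0 0 0 -0.112 0;0 0 0 -0.112 0;0 0 0 -0.112 0;0 0 0 -0.112 0;0 0 0 -0.112 0;0 0 0 -0.112 0;0 0 0 0 0"

```text
time_s: 16.68
tool_pos: [0.5162, 0.3969, 0.1309]
tool_rot: [-179.9, -0.0, 82.0]
force: [0.5, 0.5, -0.3]
grip_width: 0.0872
grasp_force: 0.0
```

>>> arm_command:
  series: "-29.4 2.9 0 0 0;-29.4 2.9 0 0 0;-29.4 2.9 0 0 0;-29.4 2.9 0 0 0;-29.4 2.9 0 0 0;-29.4 2.9 0 0 0;-29.4 2.9 0 0 0;-29.4 2.9 0 0 0;-29.4 2.9 0 0 0;-29.4 2.9 0 0 0;-29.4 2.9 0 0 0;-29.4 2.9 0 0 0;-29.4 2.9 0 0 0;-29.4 2.9 0 0 0;-29.4 2.9 0 0 0;-29.4 2.9 0 0 0;-29.4 2.9 0 0 0;-29.4 2.9 0 0 0;-29.4 2.9 0 0 0;-29.4 2.9 0 0 0"

```text
time_s: 18.35
tool_pos: [0.4905, -0.1947, 0.1315]
tool_rot: [180.0, 0.0, 81.7]
force: [1.2, -0.0, -0.1]
grip_width: 0.0873
grasp_force: 0.0
```

>>> arm_command:
  series: "-29 2.9 0 0 0;-29 2.9 0 0 0;0 0 0 0 0;0 0 0 0 0;0 0 0 0 0"

```text
time_s: 18.77
tool_pos: [0.4884, -0.2506, 0.1312]
tool_rot: [180.0, -0.1, 81.8]
force: [0.3, -0.2, 0.4]
grip_width: 0.0867
grasp_force: 0.0
```

```bash
python3 - <<'E'
from h import *
np.set_printoptions(precision=4,suppress=True)
o=telemetry.get_obs();w=cams.read_camera("wrist");t=cams.read_camera("top");cv2.imwrite("pics/w8.png",w);cv2.imwrite("pics/top8.png",t);np.save("w8.npy",[o["tool_pos"],o["tool_rot"]])
print(o["time_s"],o["tool_pos"],o["tool_rot"],o["qpos"],o["force"])
# white line on cap in the top view
c=t[258:276,149:168].max(2)
ys,xs=np.where((c>110)); print("top pts",np.c_[xs+149,ys+258][:40].tolist())
E
```

```text
18.7667 [ 0.4884 -0.2506  0.1312] [179.9994  -0.0533  81.7839] [ 73.7612  16.1475 -56.6038 101.1242  14.2128  70.3995   5.1508] [ 0.3164 -0.1919  0.4181]
top pts [[158, 260], [159, 260], [157, 261], [158, 261], [159, 261], [157, 262], [158, 262], [159, 262], [156, 263], [157, 263], [158, 263], [156, 264], [157, 264], [155, 265], [156, 265], [157, 265], [155, 266], [156, 266], [154, 267], [155, 267], [156, 267], [153, 268], [154, 268], [155, 268], [153, 269], [154, 269], [155, 269], [153, 270], [154, 270], [153, 271]]
```

View pics/w8.png

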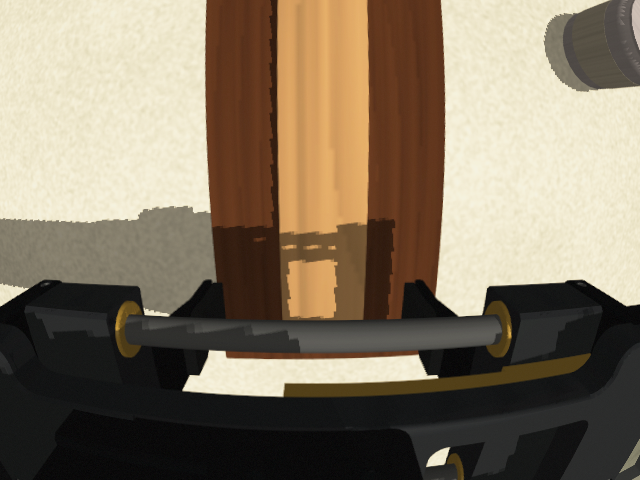

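In the wrist view the board lies between columns 277 and 369, running straight up the picture, with its tail under the gripper. I'll compare the white line before and after numerically, to confirm the cap turned far enough.

```bash
python3 - <<'E'
from h import *
np.set_printoptions(precision=4,suppress=True)
from scipy import ndimage as nd
for f in("top0","top8"):
    im=cv2.imread(f"pics/{f}.png").max(2).astype(float)
    P=[]
    for v in range(256,280):
        for u in range(146,170):
            if np.hypot(u-157.7,v-266.3)<6.3:P.append((u,v,im[v,u]))
    P=np.array(P);w=np.clip(P[:,2]-60,0,None)
    W=np.array([pt("top",u,v,.094)[:2] for u,v,_ in P]);m=(W*w[:,None]).sum(0)/w.sum();d=W-m
    C=(d*w[:,None]).T@d;e,V=np.linalg.eigh(C);x=V[:,1];print(f,m,np.degrees(np.arctan2(x[1],x[0]))%180,e)
# lateral: board & support edges in w8
a=np.load("w8.npy");o=dict(tool_pos=a[0],tool_rot=a[1]);w=cv2.imread("pics/w8.png").astype(float)
Rt=rot(a[1]).inv()
for v in(20,60,100,150,200):
    g=nd.gaussian_filter1d(w[v].sum(1),1.0,order=1);
    # brown->pine edges, background->support
    pk=[u for u in range(180,470) if abs(g[u])>25 and abs(g[u])==abs(g[u-3:u+4]).max()]
    print(v,[(u,round(g[u])) for u in pk])
for n,u,v,z in[("bL",277,20,.114),("bR",369,20,.114),("bL",277.5,200,.114),("bR",368,200,.114),("sL",206,20,.09),("sR",444,20,.09),("sL",213,200,.09),("sR",442,200,.09)]:
    p=wpt(u,v,z,o);print(n,p,Rt.apply(p-a[0])*1e3)
E
```

```text
top0 [0.5161 0.3938] 26.7817710406801 [0.0063 0.1026]
top8 [0.5181 0.3953] 154.09509011025915 [0.0089 0.1182]
20 [(205, -167), (269, -31), (277, 116), (367, -117), (442, 171)]
60 [(205, -172), (271, -32), (277, 129), (368, -120), (444, 184)]
100 [(205, -174), (270, -31), (277, 119), (368, -97), (445, 164)]
150 [(207, -157), (271, -33), (278, 116), (368, -114), (444, 166)]
200 [(209, -183), (272, -32), (278, 122), (367, -113), (443, 188)]
bL [ 0.4894 -0.1043  0.114 ] [144.9016 -20.0074  17.3707]
bR [ 0.5396 -0.111   0.114 ] [145.4946  30.6781  17.3718]
bL [ 0.4747 -0.2056  0.114 ] [ 42.608  -20.0016  17.2755]
bR [ 0.5248 -0.2127  0.114 ] [42.72   30.5774 17.2761]
sL [ 0.444  -0.0857  0.09  ] [156.8365 -67.5739  41.3813]
sR [ 0.5938 -0.1051  0.09  ] [159.0393  83.4698  41.3849]
sL [ 0.431  -0.2024  0.09  ] [ 39.5097 -63.7968  41.2722]
sR [ 0.5765 -0.2229  0.09  ] [40.0055 83.204  41.2741]
```

The cap turned about 53–57° and the stop torque is clear, so I accept it. The board is parallel to the tool and offset +5.3 mm in tool y. The support's middle line is at yaw of about 82.6°, with the board about 2–3 mm to the robot's side of it. Descending to grip.

>>> arm_command:
  series: "0 5.3 10 0 0;0 0 15 0 0;0 0 15 0 0;0 0 12 0 0;0 0 6 0 0;0 0 2 0 0;0 0 0 0 0;0 0 0 0 0"
  squeeze: 15

```text
time_s: 19.53
tool_pos: [0.4941, -0.2524, 0.0717]
tool_rot: [180.0, 0.0, 81.9]
force: [1.1, -0.7, 0.5]
grip_width: 0.0866
grasp_force: 0.0
```

>>> arm_command:
  series: "0 0 1.5 0 0;0 0 1.5 0 0;0 0 0 0 255;0 0 0 0 255;0 0 0 0 255;0 0 0 0 255;0 0 0 0 255;0 0 0 0 255;0 0 0 0 255;0 0 0 0 255;0 0 0 0 255"

```text
time_s: 20.45
tool_pos: [0.4936, -0.2524, 0.0683]
tool_rot: [180.0, 0.0, 81.9]
force: [-0.6, 0.1, 0.5]
grip_width: 0.0499
grasp_force: 15.0
```

>>> arm_command:
  series: "0 0 0 0 255;0 0 0.3 0 255;0 1.2 0 -0.006 255;0 1.2 0 -0.006 255;0 0 0 0 255;3 0 0 0 255;6 0 0 0 255;8 0 0 0 255;8 0 0 0 255;8 0 0 0 255;8 0 0 0 255;8 0 0 0 255;8 0 0 0 255;8 0 0 0 255;8 0 0 0 255;8 0 0 0 255;6 0 0 0 255;3 0 0 0 255;0 0 0 0 255;0 0 0 0 255"
  squeeze: 30

```text
time_s: 22.12
tool_pos: [0.5079, -0.1618, 0.0683]
tool_rot: [180.0, -0.0, 82.6]
force: [-0.2, -1.2, 6.4]
grip_width: 0.0499
grasp_force: 30.0
```

```bash
cat > m.py <<'E'
from h import *
np.set_printoptions(precision=4,suppress=True,linewidth=160)
o=telemetry.get_obs();print(o["time_s"],o["tool_pos"],o["tool_rot"],o["force"],o["wrist_torque"],o["grip_width"])
t=np.mean([cams.read_camera("top").astype(float) for _ in range(3)],0)
cv2.imwrite("pics/topm.png",t)
c=np.radians(82.6);x=np.array([np.cos(c),np.sin(c),0]);y=np.array([-x[1],x[0],0]);O=np.array([.5297,-.0008,0])
# intensity (blue-red saturation) sampled along the support axis at board height, and at pointer height
def samp(X,Y,z):
    u=proj("top",O+x*X+y*Y+[0,0,z]);return cv2.remap(t.astype(np.float32),np.float32([[u[0]]]),np.float32([[u[1]]]),cv2.INTER_LINEAR)[0,0]
X=np.arange(.04,.26,.002)
for Y in(-.015,-.01,0,.01,.015):
    s=np.array([samp(a,Y,.114) for a in X]);k=s[:,2]-s[:,0]; mid=(k[:4].mean()+k[-4:].mean())/2
    i=np.where(k>mid)[0].max();print("end at Y",Y,X[i]+.002*(k[i]-mid)/(k[i]-k[i+1]))
# lateral edges
Ys=np.arange(-.05,.05,.001)
for a in(-.02,.03,.1,.15):
    k=np.array([samp(a,b,.114) for b in Ys]).sum(1);g=np.gradient(k);print("lat",a,Ys[g.argmax()],Ys[g.argmin()])
# pointer
for Y in(-.047,-.05,-.055,-.06):
    k=np.array([samp(a,Y,.107).sum() for a in np.arange(.18,.235,.001)]);k=k.max()-k;k[k<k.max()*.4]=0
    print("ptr",Y,(k*np.arange(.18,.235,.001)).sum()/k.sum(),k.max())
E
python3 m.py
```

```text
22.1167 [ 0.5079 -0.1618  0.0683] [179.9868  -0.0479  82.6319] [-0.226  -1.2481  6.4184] [-0.4596  0.1116  0.0732] 0.04991478345773899
end at Y -0.015 0.15012782563862867
end at Y -0.01 0.15043175223981972
end at Y 0 0.15006772112828923
end at Y 0.01 0.15030767172575007
end at Y 0.015 0.15029849444399598
lat -0.02 -0.02499999999999998 0.027000000000000066
lat 0.03 0.029000000000000067 0.024000000000000063
lat 0.1 0.029000000000000067 0.024000000000000063
lat 0.15 0.026000000000000065 -0.02399999999999998
ptr -0.047 0.1956849579833958 225.94269
ptr -0.05 0.1967215355729783 302.32166
ptr -0.055 0.1936190975320351 303.7331
ptr -0.06 0.19494951002659883 327.05206[ WARN:0@1.736] global loadsave.cpp:1063 imwrite_ Unsupported depth image for selected encoder is fallbacked to CV_8U.
```

```bash
cat >> m.py <<'E'
print("profiles")
A=np.arange(.17,.236,.003);print((A*1e3).astype(int))
for Y in(-.04,-.043,-.046,-.049,-.052,-.056,-.06,-.07):print(Y,np.array([samp(a,Y,.107).sum() for a in A]).astype(int))
E
python3 m.py 2>/dev/null| sed -n '/profiles/,$p'
```

```text
profiles
[170 173 176 179 182 185 188 191 194 197 200 203 206 209 212 215 218 221 224 227 230 233]
-0.04 [504 507 495 388 274 380 486 496 496 493 496 494 493 499 498 500 496 490 484 489 491 492]
-0.043 [499 504 492 386 297 404 488 500 497 495 491 476 461 479 500 505 504 496 493 491 490 492]
-0.046 [500 502 473 352 293 416 495 500 498 499 479 400 339 391 477 499 500 499 496 492 492 498]
-0.049 [502 493 451 342 274 381 464 491 499 501 483 359 215 308 455 494 494 493 488 489 491 502]
-0.052 [500 460 363 288 254 307 371 453 491 498 492 371 203 300 456 495 493 490 488 486 490 500]
-0.056 [481 407 279 244 245 244 284 407 479 487 474 361 214 299 456 500 498 496 493 493 488 486]
-0.06 [348 330 256 235 238 234 236 295 343 358 372 275 172 258 376 444 489 502 500 500 486 480]
-0.07 [164 163 140  92  72  75  72  94 139 160 156 134 141 160 160 209 373 480 493 490 491 489]
```

The pointer centre is at x≈207.3 mm and the board end at 150.2 mm, so 57 mm remain.

>>> arm_command:
  series: "3 0 0 0 255;5 0 0 0 255;6 0 0 0 255;6 0 0 0 255;6 0 0 0 255;6 0 0 0 255;6 0 0 0 255;6 0 0 0 255;5 0 0 0 255;3 0 0 0 255;2 0 0 0 255;1 0 0 0 255;0 0 0 0 255;0 0 0 0 255;0 0 0 0 255"

```text
time_s: 23.67
tool_pos: [0.5148, -0.1089, 0.0683]
tool_rot: [180.0, 0.0, 82.6]
force: [-1.1, -4.6, 6.3]
grip_width: 0.0494
grasp_force: 30.0
```

```bash
python3 m.py 2>/dev/null
```

```text
23.6667 [ 0.5148 -0.1089  0.0683] [179.9874   0.0463  82.5534] [-1.1104 -4.6461  6.2643] [-0.9854  0.1305  0.0281] 0.04935529822001424
end at Y -0.015 0.20311738301347956
end at Y -0.01 0.20355032565817252
end at Y 0 0.20321829018462464
end at Y 0.01 0.20374709782004372
end at Y 0.015 0.20330358675960467
lat -0.02 -0.02499999999999998 0.025000000000000064
lat 0.03 0.029000000000000067 0.024000000000000063
lat 0.1 -0.005999999999999964 0.024000000000000063
lat 0.15 0.028000000000000067 -0.02499999999999998
ptr -0.047 0.19613437332207825 226.29169
ptr -0.05 0.19674582697928447 306.19598
ptr -0.055 0.19358227040557024 306.1211
ptr -0.06 0.19506722425622844 330.0586
profiles
[170 173 176 179 182 185 188 191 194 197 200 203 206 209 212 215 218 221 224 227 230 233]
-0.04 [504 507 494 390 277 379 486 499 497 495 494 495 494 498 500 498 496 488 484 489 490 492]
-0.043 [499 503 492 386 298 400 488 501 498 497 491 475 461 480 501 504 505 499 494 490 492 493]
-0.046 [499 499 476 355 293 418 494 501 497 500 481 399 340 391 476 501 501 499 495 491 494 496]
-0.049 [503 495 452 341 276 383 466 490 499 500 484 362 214 310 453 495 494 496 491 489 495 502]
-0.052 [500 461 364 288 257 305 370 457 491 500 491 370 204 300 454 493 489 492 489 486 491 500]
-0.056 [482 407 282 245 243 246 281 407 478 488 476 362 216 300 457 499 500 493 493 494 488 490]
-0.06 [347 331 256 233 236 234 240 297 339 359 371 271 173 257 379 447 489 501 503 499 489 482]
-0.07 [166 162 142  89  74  69  74  92 139 162 158 131 142 159 162 214 373 482 494 493 490 490]
```

>>> arm_command:
  series: "2 0 0 0 255;2 0 0 0 255;0 0 0 0 255;0 0 0 0 255;0 0 0 0 255;0 0 0 0 255"

```text
time_s: 24.32
tool_pos: [0.5154, -0.1049, 0.0683]
tool_rot: [180.0, 0.0, 82.5]
force: [-0.6, -4.9, 6.3]
grip_width: 0.0495
grasp_force: 30.0
```

```bash
python3 m.py 2>/dev/null|head -11
```

```text
24.3167 [ 0.5154 -0.1049  0.0683] [179.9816   0.0389  82.5461] [-0.602  -4.9366  6.3192] [-1.0259  0.0558  0.0296] 0.04946164159684195
end at Y -0.015 0.2075571876429023
end at Y -0.01 0.2075668888809161
end at Y 0 0.2073256167294459
end at Y 0.01 0.20766064884979293
end at Y 0.015 0.2072118272716181
lat -0.02 -0.026999999999999982 0.026000000000000065
lat 0.03 0.028000000000000067 0.024000000000000063
lat 0.1 0.029000000000000067 0.024000000000000063
lat 0.15 0.028000000000000067 0.023000000000000062
ptr -0.047 0.19574449839846228 224.31638
```

```bash
python3 -c "
from cell import env
print(env.sign_off())"
```

```text
the job is handed in; nothing more can be done
None
```

I handed the job in at about 24.5 s: button pressed to the bottom and released, cap turned clockwise until the torque levelled off at its stop (the top camera read only about 53° of the expected 57°), and the board slid out to within about 1 mm of the gauge pointer by camera, still gripped and pressed flat.

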